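# Bring a vacuum pump's flywheel just past compression by hand

## Robot

A 6-joint arm with a two-finger parallel gripper is mounted at the origin on the work surface. World frame = base frame: x ahead of the robot, y to its left, z up, the work surface at z = 0. Lengths are in m, angles in rad, forces in N, time in s.
With the tool pointing down it reaches from about 0.375 to 0.9 m from the base axis. Payload 3.1 kg.
Tool frame: the origin (TCP) lies on the centre line of the jaws, within the pads' length; the fingertips stand 22 mm ahead of it and the grasp point (between the pads) lies 3 mm ahead of it; z points along the fingers, y is the line along which they close (so a half turn about z gives the same grasp; the last joint's range is limited). The gripper opens to 85 mm and grips with 20 to 120 N. Pads are 22 mm wide; open, the fingers measure 114 mm over their backs; the gripper's body (76 mm by 85 mm) begins 54 mm behind the grasp point. The pads swing forward as they close: fully open they stand 13 mm farther back than shut.
Start: joints at [-1.488, 0.527, 1.433, -0, 1.181, -0.178], TCP at [0.162, -0.604, 0.253] pointing down, gripper open.
Joint ranges: [-3.08, 3.08], [-0.75, 2.2], [0.22, 2.44], [-1.43, 4.57], [0, 2.65], [-2.85, 2.85]. Speed limits (rad/s): [2.79, 2.79, 3.14, 3.14, 3.14, 3.14].

## Interface

Orientations are given as a unit quaternion [x, y, z, w].
In Python, from station import manip, viewer gives the robot as it stands (manip), with the cameras (viewer).
- The arm moves only by the tool drive_effector, called after "Emit:" as name(argument=value, ...) on one line, values as JSON. Schema: {"type":"object","properties":{"increments":{"type":"object","properties":{"plan":{"type":"array","items":{"type":"array","items":{"type":"number"},"minItems":5,"maxItems":5},"minItems":1,"maxItems":20}},"additionalProperties":false,"required":["plan"]},"grip_n":{"type":"number"},"only":{"type":"string"},"quiet":{"type":"boolean"},"lines":{"type":"string"}},"required":["increments"],"additionalProperties":false}. increments is an object whose key "plan" holds a list of rows, 1 to 20 of them, each of 5 numbers: dx, dy, dz in fractions of the full range, 1 being 0.75 m, then a turn about the tool's z in shares of 2 pi rad (1.0 is 2 pi rad), then the opening from 0.0 (shut) to 1.0 (fully open); each row is the pose to reach, as a shift and turn from the pose commanded when the call began, along the tool's axes at that moment; what a row does not reach only later rows make up. A row lasts 1/10 s, in which the tool goes at most 0.05 m and 0.15 rad, less where a joint would pass 70% of its speed; a pose out of reach is approached as far as the arm can. The fingers move at their own pace and stop on an object; grip_n is the grip in N (left out, the last holds). Time passes only in rows, so rows that do not move let the fingers close. The tool returns the time, the measured TCP pose, the force, the opening and the grip force at its end. only (a regular expression) keeps the lines of the reply that match it, lines (a string "A,B") keeps lines A to B, and quiet returns only ok. No shift or turn number may pass 1 either way. Input that does not fit is refused with a message, and nothing moves.
- manip.sense(): the state, without advancing time (a new reading comes with each control period).
- viewer.snapshot(name): name is "scene" or "top" or "wrist"; returns a dict with "pixels" (384x512x3 uint8, red, green, blue), "range_z" (384x512 float32, m along the optical axis (not along the pixel's ray), 0 where there is no reading), "fov_y" (degrees; the focal length in pixels is half the picture's height over the tangent of half this angle, whatever the lens; pixels are square), "cx", "cy" (the principal point, pixels), "R" (3x3) and "t" (3): a world point X has camera coordinates R X + t; the wrist camera has in their place "hand_eye" (4x4, takes a point from camera to tool coordinates, whose origin is the TCP and whose axes are the flange's). Camera axes: x right, y down, z forward; pixel columns grow to the right and rows downward; lengths in m; the calibration is good to about 2 mm. The wrist camera is an equidistant fisheye: a pixel r from the principal point sees the ray r / f radians off the axis. A picture is of the moment at which its call begins: read the wrist's pose just before it.
- manip.sign_off(): hands the job in; it is judged then, once.
The state is a dict: "t": time; "q": joint angles; "qd": joint speeds; "tau": joint torques, N m; "tcp_pos": TCP position; "tool_rot": TCP orientation; "force": force on the tool from outside, world axes, zero at the start; "ft_torque": the same for the moment, N m; "finger_gap": opening from 0.0 (shut) to 1.0 (fully open); "gripper_force": force on a finger pad.
Only numpy, scipy, OpenCV 4.12 (cv2) and the standard library are available. Lean on these libraries where they do the work, as an engineer would, in place of code of your own. Each camera call takes 0.05 s, during which the arm holds its last target. There are 200 camera calls.

## Task

The bench vacuum pump has its guard off, and its flywheel must be parked just past compression so that the motor can start easily. Push the red knob to turn the flywheel counter-clockwise as seen from above (the way of the yellow arrow, never backwards), through the hard spot and on over the top, where the gauge needle is at its highest (the green mark); stop just past it, when the needle has fallen back a little, by about 5 degrees. Leave the wheel standing there, let go, and do not disturb the other things on the bench.

Things in the scene. Friction and masses are not known exactly. Their poses are not given: they have to be found in the camera images.
- pump: Blue bench vacuum pump, bolted down: base plate 190 x 200 mm, blue crankcase 140 x 130 mm and 92 mm high, finned aluminium cylinder towards its +y, black motor towards its -y (to 165 mm from the shaft, 118 mm high). Origin: on the bench, under the vertical flywheel shaft; z up. Turned up to 0.6 rad either way
- flywheel (a joint): angle (rad) of the flat-lying dark steel flywheel, 156 mm across, underside 104 mm and flat top 122 mm above the bench. Grows counter-clockwise from above; no end stops. At 0 the knob is on the pump's -x side. Friction (about 6 N at the knob) holds the wheel where it is left. The top of the stroke lies 1.0 to 2.8 rad ahead of the start, different each time: the crank's setting inside is unknown
- knob_mid (a point): middle of the upright red knob fixed on the flywheel, 58 mm from the shaft axis: a cylinder 20 mm across, from 122 to 164 mm above the bench; this point is at 143 mm. Push needed at the knob: 3 to 6 N early on, rising to about 10 N at the hard spot 0.7 rad before the top of the stroke, 6 N at the top, then easing to about 3 N from 0.4 rad past it
- shaft_top (a point): point on the flywheel's axis at the height of the wheel's flat top, 122 mm above the bench (a hub 40 mm across and 4 mm high, with a nut 8 mm high, stands there)
- needle (a joint): reading (rad) of the red needle of the round gauge on the cylinder: about 0.23 at the lowest, growing clockwise seen from above to 1.34 at the top of the stroke, then falling again. Below its highest by about 0.03 rad at 0.35 rad of the wheel, 0.07 at 0.5, 0.13 at 0.7 and 0.21 at 0.9 rad before or past the top, so one reading does not tell which side
- gauge_center (a point): pivot of the gauge needle, 135 mm from the shaft axis towards the pump's +y, 115 mm above the bench; the gauge is 94 mm across with an upward white face and black marks; the needle's highest place has a broad green mark (it points 32 degrees from the pump's +y towards its +x)
- needle_tip (a point): free end of the red gauge needle, 38 mm from its pivot, 115 mm above the bench
- guard: the pump's black plastic guard, an upside-down box 120 x 130 x 50 mm, loose; origin under its centre; leave it alone
- multimeter: orange multimeter lying flat, 150 x 75 x 36 mm, loose; origin under its centre; leave it alone
- board: green circuit board with parts, 120 x 90 mm, 18 mm high, loose; origin under its centre; leave it alone
- screwdriver: screwdriver lying along its x axis, loose; leave it alone
- wrench: steel wrench lying along its x axis, loose; leave it alone
- screw_tray: small blue tray with screws, 90 x 70 x 22 mm, loose; origin under its centre; leave it alone
- spray: white can with a red cap, 52 mm across and 150 mm tall, standing, loose; origin under its centre; leave it alone

How it is judged:
By the outcome, as a careful person would: the job done as asked, in the order asked, and still so for the second after the job is handed in, with the robot touching nothing.
It also fails if it takes over 56 s, if anything falls off the work surface, if the arm or the gripper's body presses on something with over 40 N, if the wrist force passes 120 N, or if a joint passes its speed limit or range.

## Working session

There is one attempt and no reset: what is moved stays moved. The work goes in short steps, Python scripts to look and compute and a tool call to move; the robot and the scene stay as the last step left them, time stands still between calls to the robot, and variables do not carry over. Pictures are saved under pics/ and viewed, at most 10 in all, crops included, and the job is handed in when it is done.

```bash
ls; mkdir -p pics
```

Run:
```python
from station import manip, viewer
import cv2,numpy as np
s=manip.sense();print(s['t'],s['tcp_pos'],s['tool_rot'],s['finger_gap'])
for n in("scene","top"):
    d=viewer.snapshot(n);cv2.imwrite(f"pics/{n}0.png",d["pixels"][:,:,::-1]);np.savez(f"{n}0.npz",**d)
    print(n,d["fov_y"],d["cx"],d["cy"],d["R"].round(3).tolist(),d["t"])
```

```text
pics
station.py
0.0 [ 0.16172876 -0.60299446  0.25232146] [ 9.91445190e-01  1.30518895e-01  5.85600698e-05 -1.11834469e-03] 1.0015078132992001
scene 46.55710092064588 258.8255352169344 184.29838630850944 [[-0.892, 0.452, -0.019], [0.254, 0.464, -0.849], [-0.375, -0.762, -0.529]] [ 0.50312383 -0.03368898  1.45883076]
top 44.36215982794242 252.3560057493222 194.24889356286008 [[0.011, -1.0, -0.015], [-0.993, -0.009, -0.114], [0.114, 0.016, -0.993]] [-0.02660039  0.55026138  1.39691014]
```

View pics/top0.png

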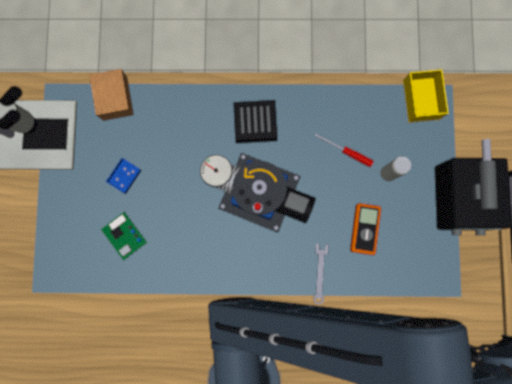

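View pics/scene0.png

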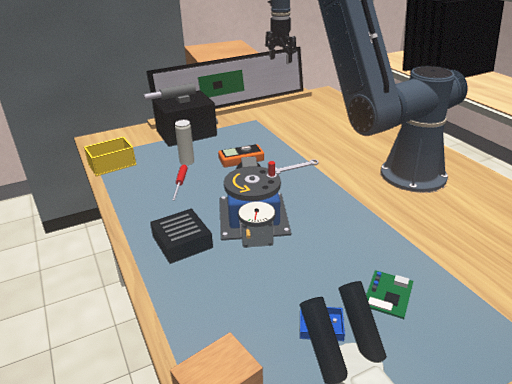

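The top view shows the hub at (260,187), the knob at (258,207) and the gauge at (216,171), with the needle up-left. In the scene view the knob is at (271,168), the hub at (252,179) and the gauge at (257,212). Next I measure these positions.

Create h.py:
```python
import numpy as np,cv2
from scipy.spatial.transform import Rotation as Ro
def foc(d): return 192/np.tan(np.radians(float(d["fov_y"]))/2)
def ray(d,uv):  # origin, direction (world), fixed cameras
    f=foc(d);c=np.array([(uv[0]-d["cx"])/f,(uv[1]-d["cy"])/f,1]);R=d["R"];return -R.T@d["t"],R.T@c
def wray(d,uv,s):
    f=foc(d);p=np.array([uv[0]-d["cx"],uv[1]-d["cy"]]);r=np.hypot(*p)+1e-9;a=r/f
    c=np.array([*(p/r*np.sin(a)),np.cos(a)]);T=Ro.from_quat(s["tool_rot"]).as_matrix();H=d["hand_eye"]
    return T@H[:3,3]+s["tcp_pos"],T@H[:3,:3]@c
def wpix(d,X,s):
    T=Ro.from_quat(s["tool_rot"]).as_matrix();H=d["hand_eye"]
    c=H[:3,:3].T@(T.T@(np.asarray(X)-s["tcp_pos"])-H[:3,3]);a=np.arctan2(np.hypot(c[0],c[1]),c[2]);p=c[:2]/np.hypot(c[0],c[1])
    return p*a*foc(d)+[d["cx"],d["cy"]]
def onz(r,z): o,v=r;return o+v*(z-o[2])/v[2]
def tri(r1,r2):
    (a,u),(b,v)=r1,r2;k=np.linalg.lstsq(np.c_[u,-v],b-a,rcond=None)[0];p,q=a+k[0]*u,b+k[1]*v
    return (p+q)/2,np.linalg.norm(p-q)
def hsv(d): return cv2.cvtColor(np.asarray(d["pixels"]),cv2.COLOR_RGB2HSV)
def red(d): h=hsv(d).astype(int);return (((h[...,0]<8)|(h[...,0]>172))&(h[...,1]>140)&(h[...,2]>70)).astype(np.uint8)
def blobs(m,mn=5):
    n,l,s,c=cv2.connectedComponentsWithStats(m);return [(c[i].round(1).tolist(),s[i].tolist()) for i in range(1,n) if s[i,4]>=mn]
```

Run:
```python
from h import *
T=np.load("top0.npz");S=np.load("scene0.npz")
for n,d in(("T",T),("S",S)):
    print(n,"red",blobs(red(d)))
    h=hsv(d);w=((h[...,1]<60)&(h[...,2]>170)).astype(np.uint8);print("white",[b for b in blobs(w,150) if 180<b[0][0]<290 and 140<b[0][1]<230])
for nm,a,b,z in(("knob",(258,207),(271.5,168.5),.143),("hub",(260,187),(252,179),.13),("gauge",(216,171),(257,212),.115)):
    print(nm,tri(ray(T,a),ray(S,b)),onz(ray(T,a),z),onz(ray(S,b),z))
```

```text
T red [([357.7, 156.3], [343, 147, 30, 19, 211]), ([257.3, 206.0], [255, 203, 6, 7, 34])]
white [([216.4, 170.5], [202, 156, 29, 29, 581])]
S red [([271.5, 167.9], [269, 161, 6, 15, 83]), ([181.5, 173.4], [177, 165, 10, 20, 119]), ([255.4, 215.0], [255, 211, 2, 9, 9])]
white [([256.3, 211.4], [239, 201, 36, 22, 547])]
knob (array([ 0.50227509, -0.03912429,  0.14021332]), np.float64(8.737265961798628e-05)) [ 0.50206889 -0.03915696  0.143     ] [ 0.50452317 -0.03482399  0.143     ]
hub (array([ 0.56070223, -0.0439905 ,  0.12096314]), np.float64(0.0010294029635296298)) [ 0.55997656 -0.04423863  0.13      ] [ 0.56664323 -0.03015402  0.13      ]
gauge (array([0.60883339, 0.08325204, 0.10654442]), np.float64(0.0005350575152988337)) [0.60720712 0.08257924 0.115     ] [0.61421656 0.09377806 0.115     ]
```

Units first: shifts go in shares of 0.75 m and turns go in shares of 2 pi rad. So 0.474 m / 0.75 = 0.632, -0.456 m / 0.75 = -0.608, 0.35 rad / 6.2832 = 0.0557.

Emit:
drive_effector(increments={"plan": [[0.1333,-0.1333,-0.0133,0.0159,0.5],[0.2667,-0.2667,-0.024,0.0318,0.5],[0.4,-0.4,-0.024,0.0557,0.5],[0.632,-0.608,-0.024,0.0557,0.5],[0.632,-0.608,-0.024,0.0557,0.5],[0.632,-0.608,-0.024,0.0557,0.5],[0.632,-0.608,-0.024,0.0557,0.5],[0.632,-0.608,-0.024,0.0557,0.5],[0.632,-0.608,-0.024,0.0557,0.5],[0.632,-0.608,-0.024,0.0557,0.5],[0.632,-0.608,-0.024,0.0557,0.5],[0.632,-0.608,-0.024,0.0557,0.5],[0.632,-0.608,-0.024,0.0557,0.5],[0.632,-0.608,-0.024,0.0557,0.5],[0.632,-0.608,-0.024,0.0557,0.5],[0.632,-0.608,-0.024,0.0557,0.5],[0.632,-0.608,-0.024,0.0557,0.5],[0.632,-0.608,-0.024,0.0557,0.5]]}, grip_n=20)

```text
t: 1.9
tcp_pos: [0.501, -0.042, 0.2713]
tool_rot: [0.999, -0.045, -0.0, 0.0]
force: [-0.5, -0.6, 0.4]
finger_gap: 0.501
gripper_force: 0.0
```

Run:
```python
from h import *
from station import manip, viewer
s=manip.sense();d=viewer.snapshot("wrist");np.savez("w1.npz",**d,s_tool=s["tool_rot"],s_pos=s["tcp_pos"])
cv2.imwrite("pics/w1.png",d["pixels"][:,:,::-1])
print(s["q"],d["fov_y"],d["hand_eye"].round(3).tolist())
print(blobs(red(d)))
for X in([.5023,-.0391,.143],[.56,-.044,.126],[.608,.083,.115]): print(wpix(d,X,s))
```

```text
[-3.06066381e-01  3.40165154e-01  1.71223452e+00 -2.49379913e-04
  1.08968270e+00  1.35567966e+00] 65.70646984690485 [[-0.0, -0.945, -0.327, 0.083], [1.0, 0.0, -0.0, -0.001], [0.0, -0.327, 0.945, -0.121], [0.0, 0.0, 0.0, 1.0]]
[([454.5, 30.1], [427, 7, 55, 47, 873]), ([102.3, 76.9], [90, 71, 25, 13, 74]), ([123.9, 86.7], [123, 85, 3, 4, 9]), ([251.4, 188.0], [239, 172, 25, 32, 577])]
[255.09896215 186.79286181]
[254.72488949 119.12568677]
[121.37880076  86.95645703]
```

View pics/w1.png

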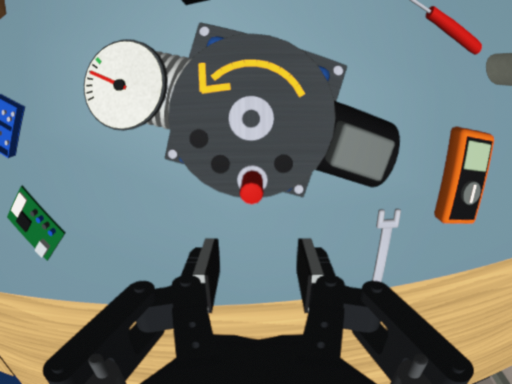

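The wrist view shows the hub at (251,118), the knob top at (252,193), the gauge pivot at (119,85), the needle tip at (91,72) and the green mark at (97,62).

Add to h.py:
```python
def w(a,s,uv,z): return onz(wray(a,uv,s),z)
def needle(d,s,G,yaw):
    """needle reading from red pixels projected on z=.115 within 42 mm of the pivot"""
    ys,xs=np.nonzero(red(d));P=np.array([w(d,s,(x,y),.115)[:2] for x,y in zip(xs,ys)])-G
    r=np.hypot(*P.T);P=P[(r<.043)];r=np.hypot(*P.T)
    if len(P)<8: return None
    P0=P[r<.008].mean(0) if (r<.008).sum()>2 else np.zeros(2)
    v=(P[r>.018]-P0).mean(0); return np.arctan2(v[1],v[0])-yaw-np.pi/2, P0, len(P)
def look(name):
    from station import manip, viewer
    s=manip.sense();d=viewer.snapshot("wrist");np.savez(name+".npz",**d,tool_rot=s["tool_rot"],tcp_pos=s["tcp_pos"])
    cv2.imwrite(f"pics/{name}.png",d["pixels"][:,:,::-1]);return d,s
```

Run:
```python
from h import *
d=np.load("w1.npz");s={"tool_rot":d["s_tool"],"tcp_pos":d["s_pos"]};T=np.load("top0.npz")
h=hsv(d);wm=((h[...,1]<60)&(h[...,2]>150)).astype(np.uint8);print([b for b in blobs(wm,150)])
H=w(d,s,(251,118.5),.127);G=w(d,s,(119.5,84.5),.115);K=w(d,s,(252,193),.164)
print(H,G,K,np.linalg.norm((H-G)[:2]),np.linalg.norm((H-K)[:2]))
for a,b in(((251,118.5),(260,187)),((119.5,84.5),(216.2,170.6)),((251.4,188),(257.3,206))): print(tri(wray(d,a,s),ray(T,b)))
yaw=np.arctan2(-(G-H)[0],(G-H)[1]);print("yaw",yaw)
print("needle pump-y angle ccw+",needle(d,s,G[:2],yaw))
g=((h[...,0]>45)&(h[...,0]<85)&(h[...,1]>110)).astype(np.uint8);
for b in blobs(g,3):
    p=w(d,s,b[0],.115)-G
    if np.hypot(*p[:2])<.05: print("green",b,np.arctan2(p[1],p[0])-yaw-np.pi/2,np.hypot(*p[:2]))
```

```text
[([123.8, 84.7], [84, 41, 78, 88, 4991]), ([250.7, 117.7], [229, 96, 45, 44, 1312]), ([477.0, 156.0], [464, 141, 27, 30, 596]), ([251.9, 174.2], [237, 166, 30, 22, 223]), ([18.0, 204.5], [11, 193, 15, 24, 207]), ([384.7, 241.8], [373, 210, 29, 72, 842]), ([450.3, 272.8], [390, 257, 122, 30, 180]), ([53.8, 298.1], [0, 291, 107, 13, 156])]
[ 0.56095986 -0.04078167  0.127     ] [0.61085006 0.08475172 0.115     ] [ 0.50413162 -0.03692151  0.164     ] 0.1350839171162718 0.05695919170669458
(array([ 0.56067705, -0.04250398,  0.12655785]), np.float64(0.0035055349412799514))
(array([0.60891952, 0.08179098, 0.12036891]), np.float64(0.002869112617502115))
(array([ 0.50416498, -0.03670148,  0.15126487]), np.float64(0.001054496764598895))
yaw -0.37828525622579834
needle pump-y angle ccw+ (np.float64(-0.19093524217974855), array([-0.00137118, -0.00186549]), 83)
green ([97.9, 60.2], [96, 58, 5, 5, 13]) -0.5666907599103128 0.037166540091924445
```

In the tool's units: 0.119 m / 0.75 = 0.1587, 0.09 m / 0.75 = 0.12.

Emit:
drive_effector(increments={"plan": [[0.0036,-0.0072,0.04,0,0.5],[0.0036,-0.0072,0.08,0,0.5],[0.0036,-0.0072,0.12,0,0.5],[0.0036,-0.0072,0.14,0,0.5],[0.0036,-0.0072,0.1587,0,0.5],[0.0036,-0.0072,0.1587,0,0.45],[0.0036,-0.0072,0.1587,0,0.4],[0.0036,-0.0072,0.1587,0,0.35],[0.0036,-0.0072,0.1587,0,0.35]]})

```text
t: 2.85
tcp_pos: [0.5053, -0.0357, 0.1533]
tool_rot: [0.999, -0.044, 0.001, 0.0]
force: [0.7, -0.1, 0.3]
finger_gap: 0.35
gripper_force: 0.0
```

Run:
```python
from h import *
d,s=look("w2");print(s["q"][5],s["tcp_pos"],s["finger_gap"],s["force"],blobs(red(d),40))
```

```text
1.3678032459236327 [ 0.50533617 -0.03569193  0.15325585] 0.35035017416246234 [ 0.70482315 -0.14454182  0.29688739] [([499.6, 12.1], [482, 0, 30, 34, 534]), ([29.1, 79.9], [15, 71, 29, 18, 163]), ([259.9, 268.1], [240, 233, 41, 69, 2272])]
```

View pics/w2.png

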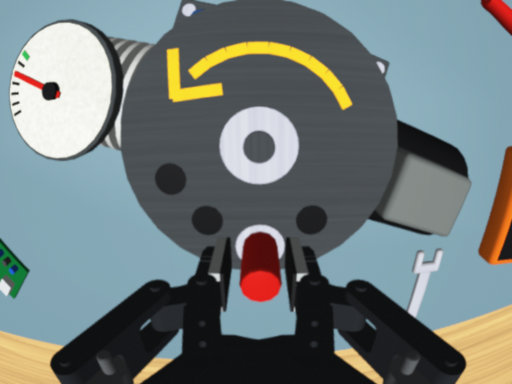

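The knob is centred between the pads, at (260,275), with the wheel not yet touched. Next I push along the arc.

In the tool's units: 0.048 m / 0.75 = 0.064, 0.0446 m / 0.75 = 0.0595, -1 rad / 6.2832 = -0.1592.

Emit:
drive_effector(increments={"plan": [[0,0,0,0,0.3],[0.0004,0.0076,0,-0.0159,0.3],[0.0015,0.0151,0,-0.0318,0.3],[0.0033,0.0224,0,-0.0477,0.3],[0.006,0.0296,0,-0.0637,0.3],[0.0093,0.0364,0,-0.0796,0.3],[0.0133,0.0429,0,-0.0955,0.3],[0.0179,0.0489,0,-0.1114,0.3],[0.0231,0.0545,0,-0.1273,0.3],[0.0288,0.0595,0,-0.1432,0.3],[0.0349,0.064,0,-0.1592,0.3],[0.0349,0.064,0,-0.1592,0.3]]})

```text
t: 4.1
tcp_pos: [0.5239, -0.0837, 0.1523]
tool_rot: [0.897, 0.441, -0.002, -0.003]
force: [-4.8, 3.6, 3.5]
finger_gap: 0.303
gripper_force: 2.8
```

Create st.py:
```python
from h import *
import sys
d,s=look(sys.argv[1]);H=np.array([.561,-.0412]);G=np.array([.6109,.0848]);yaw=-.378
n=needle(d,s,G,yaw)
p=s["tcp_pos"][:2]-H;x=Ro.from_quat(s["tool_rot"]).as_matrix()[:,0]
print("t",s["t"],"tcp r",np.hypot(*p),"theta tcp",(np.arctan2(p[1],p[0])-yaw-np.pi)%(2*np.pi),"tool",(np.arctan2(x[1],x[0])-yaw)%(2*np.pi),"q6",s["q"][5],"F",s["force"],"gap",s["finger_gap"])
big=max(blobs(red(d),40),key=lambda b:b[1][4]*(200<b[0][0]<320));K=w(d,s,big[0],.143)[:2]-H
print("knob theta",(np.arctan2(K[1],K[0])-yaw-np.pi)%(2*np.pi),"r",np.hypot(*K))
if n:
    off=n[0]+.5585;off=(off+np.pi)%(2*np.pi)-np.pi
    print("needle below top",off,"-> |x|",np.arccos(np.clip(1-off/.555,-1,1)),n[1:])
```

```bash
python3 st.py w3
```

```text
t 4.1 tcp r 0.05637252493768133 theta tcp 1.2313998711277598 tool 1.2915955369658083 q6 0.286730418037032 F [-4.82895478  3.59510489  3.48395207] gap 0.30302016808977117
knob theta 1.1628425141627137 r 0.06059352209710685
```

View pics/w3.png

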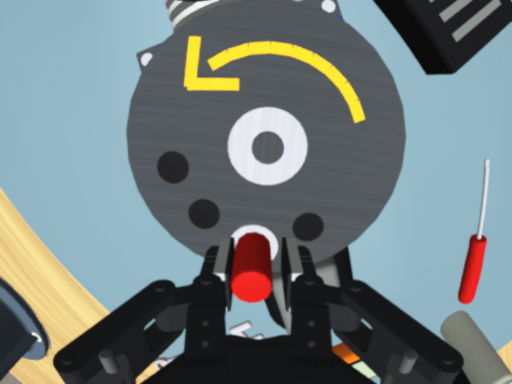

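Run:
```python
from h import *
from station import manip, viewer
for n in("top","scene"):
    d=viewer.snapshot(n);np.savez(n+"3.npz",**d)
    u=(150,130) if n=="top" else (190,120)
    print(n,[b for b in blobs(red(d),3) if 180<b[0][0]<300])
    cv2.imwrite(f"pics/{n}3.png",cv2.resize(d["pixels"][u[1]:u[1]+130,u[0]:u[0]+130,::-1],(500,500)))
```

```text
top []
scene [([258.1, 161.9], [255, 155, 7, 15, 76]), ([181.4, 173.5], [176, 165, 11, 20, 120]), ([252.5, 214.6], [250, 211, 6, 8, 11])]
```

The wrist view shows the knob against the left pad at (252,265), being pushed the right way; the gauge is out of view. I'll read the needle from the scene camera.

Create sc.py:
```python
from h import *
import sys
def scn(d):
    p=np.asarray(d["pixels"]).astype(float);h=hsv(d)
    wm=((h[...,1]<70)&(h[...,2]>165)).astype(np.uint8)
    b=[x for x in blobs(wm,300) if 235<x[0][0]<280 and 200<x[0][1]<225][0];x,y,ww,hh,_=b[1]
    c=np.array([x+(ww-1)/2,y+(hh-1)/2]);C=onz(ray(d,c),.115)[:2]
    W=[];P=[]
    for v in range(y,y+hh):
        for u in range(x,x+ww):
            q=onz(ray(d,(u,v)),.115)[:2]-C;e=p[v,u,0]-p[v,u,1:].max()
            if np.hypot(*q)<.036 and e>18: W.append(e);P.append(q)
    W=np.array(W);P=np.array(P);r=np.hypot(*P.T);k=r>.010
    v=(W[k,None]*P[k]).sum(0); yaw=-.378
    return (np.arctan2(v[1],v[0])-yaw-np.pi/2+.5585+np.pi)%(2*np.pi)-np.pi,k.sum(),c
if __name__=="__main__":
    if len(sys.argv)>1:
        from station import manip, viewer
        d=viewer.snapshot("scene");np.savez(sys.argv[1]+".npz",**d);print(scn(d))
    else:
        for n in("scene0","scene3"):print(n,scn(np.load(n+".npz")))
```

```bash
python3 sc.py
```

```text
scene0 (np.float64(0.2961341229877905), np.int64(13), array([256.5, 211.5]))
scene3 (np.float64(-0.1349068869096386), np.int64(17), array([256.5, 211.5]))
```

View pics/scene3.png

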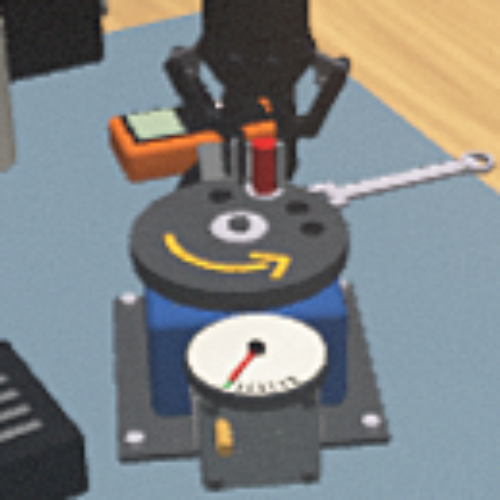

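In the tool's units: 0.0367 m / 0.75 = 0.0489, 0.0322 m / 0.75 = 0.0429, -0.7 rad / 6.2832 = -0.1114.

```bash
sed -i 's|^    c=np.array.*;C=|    c=np.array([256.8,210.3]);C=|' sc.py; python3 sc.py
```

```text
scene0 (np.float64(0.2909606325890399), np.int64(13), array([256.8, 210.3]))
scene3 (np.float64(-0.04446216223398469), np.int64(18), array([256.8, 210.3]))
```

Emit:
drive_effector(increments={"plan": [[0.0004,0.0076,0,-0.0159,0.3],[0.0015,0.0151,0,-0.0318,0.3],[0.0033,0.0224,0,-0.0477,0.3],[0.006,0.0296,0,-0.0637,0.3],[0.0093,0.0364,0,-0.0796,0.3],[0.0133,0.0429,0,-0.0955,0.3],[0.0179,0.0489,0,-0.1114,0.3],[0.0179,0.0489,0,-0.1114,0.3]]})

```text
t: 5.05
tcp_pos: [0.5631, -0.0977, 0.1521]
tool_rot: [0.692, 0.722, -0.001, -0.001]
force: [-2.0, -1.7, 0.1]
finger_gap: 0.297
gripper_force: 1.1
```

```bash
python3 st.py w4; python3 sc.py s4
```

```text
t 5.05 tcp r 0.056573657469717965 theta tcp 1.985047010677782 tool 1.9905636394147947 q6 -0.4075134217465412 F [-2.00407233 -1.6972651   0.05714   ] gap 0.2973138007474006
knob theta 1.9171690266583052 r 0.06069530487209742
(np.float64(-0.02613025674213576), np.int64(17), array([256.8, 210.3]))
```

In the tool's units: -0.12 m / 0.75 = -0.16, 0.08 m / 0.75 = 0.1067.

Emit:
drive_effector(increments={"plan": [[0,0,0,0,0.4],[0,0,0,0,0.5],[0,0,0,0,0.5],[0,0,-0.04,0,0.5],[0,0,-0.08,0,0.5],[0,0,-0.1333,0,0.5],[0.0533,0,-0.16,0,0.5],[0.1067,0,-0.16,0,0.5],[0.1067,0,-0.16,0,0.5],[0.1067,0,-0.16,0,0.5]]})

```text
t: 6.15
tcp_pos: [0.5605, -0.0165, 0.2726]
tool_rot: [0.692, 0.722, 0.0, 0.0]
force: [0.3, -1.4, -0.4]
finger_gap: 0.5
gripper_force: 0.0
```

```bash
python3 st.py w5; python3 sc.py s5
```

```text
t 6.15 tcp r 0.024712010188146335 theta tcp 5.109510780807554 tool 1.9919117068270178 q6 -0.2716160210944001 F [ 0.26690641 -1.38415941 -0.39415552] gap 0.499918068391542
knob theta 1.9175054514844554 r 0.059898548727074945
needle below top 0.05456281614394731 -> |x| 0.44713722442733095 (array([-0.00050676, -0.00051129]), 103)
(np.float64(-0.02644396976839447), np.int64(17), array([256.8, 210.3]))
```

View pics/w5.png

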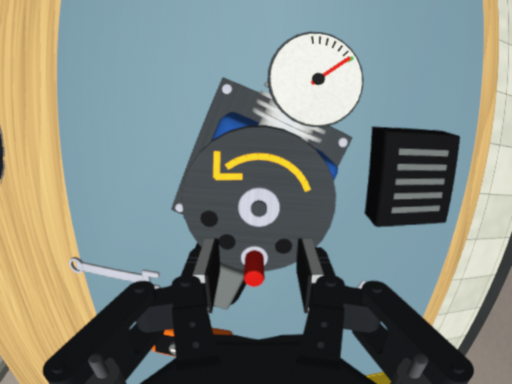

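The needle tip at (350,58) sits just on the green mark's edge, about 0.05 rad below its highest. The wheel history puts this about 0.42 rad past the top. It needs another 0.14 rad or so.

In the tool's units: 0.12 m / 0.75 = 0.16, -0.08 m / 0.75 = -0.1067, -0.14 rad / 6.2832 = -0.0223.

Emit:
drive_effector(increments={"plan": [[-0.0533,0,0,0,0.5],[-0.1067,0,0.0267,0,0.5],[-0.1067,0,0.0667,0,0.5],[-0.1067,0,0.1067,0,0.5],[-0.1067,0,0.14,0,0.5],[-0.1067,0,0.16,0,0.5],[-0.1067,0,0.16,0,0.4],[-0.1067,0,0.16,0,0.3],[-0.1067,0,0.16,0,0.3],[-0.1065,0.0039,0.16,-0.008,0.3],[-0.1063,0.0076,0.16,-0.0159,0.3],[-0.1059,0.0107,0.16,-0.0223,0.3],[-0.1059,0.0107,0.16,-0.0223,0.3]]})

```text
t: 7.55
tcp_pos: [0.5717, -0.0969, 0.153]
tool_rot: [0.64, 0.768, -0.0, 0.0]
force: [-2.3, -2.1, -1.4]
finger_gap: 0.3
gripper_force: 1.3
```

```bash
python3 st.py w6; python3 sc.py s6
```

```text
t 7.55 tcp r 0.05676144435994225 theta tcp 2.138442602198044 tool 2.130175201256617 q6 -0.54073669931619 F [-2.29533819 -2.05949652 -1.38688165] gap 0.30012877735829413
knob theta 2.0723105335793264 r 0.060636006987947834
(np.float64(0.015156485042065349), np.int64(16), array([256.8, 210.3]))
```

Emit:
drive_effector(increments={"plan": [[0,0,0,0,0.4],[0,0,0,0,0.5],[0,0,0,0,0.5],[0,0,-0.04,0,0.5],[0,0,-0.08,0,0.5],[0,0,-0.1333,0,0.5],[0.0533,0,-0.16,0,0.5],[0.1067,0,-0.16,0,0.5],[0.1067,0,-0.16,0,0.5],[0.1067,0,-0.16,0,0.5]]})

```text
t: 8.65
tcp_pos: [0.5574, -0.0168, 0.2727]
tool_rot: [0.639, 0.769, 0.0, 0.0]
force: [0.5, -0.8, -0.1]
finger_gap: 0.502
gripper_force: 0.0
```

```bash
python3 st.py w7; python3 sc.py s7
```

```text
t 8.65 tcp r 0.024625354296469566 theta tcp 5.235567150475473 tool 2.131990337208806 q6 -0.41360606644524583 F [ 0.51185969 -0.78406375 -0.12116561] gap 0.5024424796581826
knob theta 2.0739513022621114 r 0.0597499225853893
needle below top 0.08418106461611474 -> |x| 0.5579875012480506 (array([-0.00124927, -0.00077459]), 97)
(np.float64(0.015290370317085689), np.int64(16), array([256.8, 210.3]))
```

View pics/w7.png

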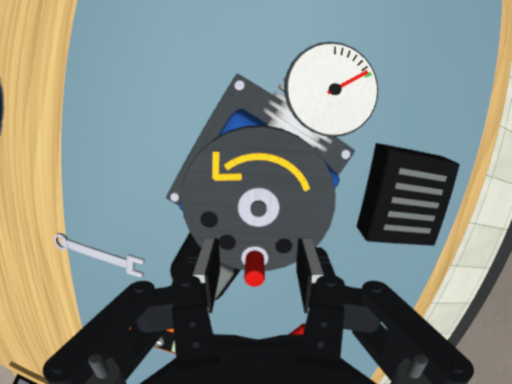

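The needle tip at (367,72) is just short of the green mark at (369,75). The gripper is clear and the other things stand where they were.

```bash
python3 -c "from station import manip, viewer; print(manip.sign_off())"
```

```text
the job is handed in; nothing more can be done
None
```

The flywheel is parked about 0.56 rad past the top of the stroke, the needle has fallen back about 4.8° from its highest, the gripper is clear of the bench, and the job was handed in at 8.7 s.

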